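Register a chip carrier in the corner of the reading stage

ROBOT

A 6-joint arm with a two-finger parallel gripper is mounted at the origin on the work surface. World frame = base frame: x ahead of the robot, y to its left, z up, the work surface at z = 0. Lengths are in m, angles in rad, forces in N, time in s.
With the tool pointing down it reaches from about 0.3 to 0.875 m from the base axis. Payload 6.4 kg.
Tool frame: the origin (TCP) lies between the finger pads; the fingertips stand 22 mm ahead of it and the grasp point (between the pads) lies 3 mm ahead of it; z points along the fingers, y is the line along which they close (so a half turn about z gives the same grasp; the last joint's range is limited). The gripper opens to 85 mm and grips with 20 to 120 N. Pads are 22 mm wide; open, the fingers measure 114 mm over their backs; the gripper's body (76 mm by 85 mm) begins 54 mm behind the grasp point. The pads swing forward as they close: fully open they stand 13 mm farther back than shut.
Start: joints at [-1.361, 0.181, 1.607, -0, 1.354, -0.206], TCP at [0.232, -0.526, 0.221] pointing down, gripper open.
Joint ranges: [-2.99, 2.99], [-0.89, 2.07], [0.3, 2.58], [-1.14, 4.28], [0, 2.63], [-3.12, 3.12]. Speed limits (rad/s): [2.57, 2.57, 3.01, 3.14, 3.14, 3.14].

INTERFACE

Orientations are given as a unit quaternion [w, x, y, z].
In Python, from bench import ctrl, imaging, workorder gives the robot as it stands.
- The arm moves only by the shell command python3 -m pendant 'ROWS' [OPENING]. ROWS is JSON, a list of rows, each a list of 4 numbers: the shift along the tool's x, y, z in cm, then the turn about the tool's z in degrees. In form: [[dx, dy, dz, roll], ...]. A call has 1 to 12 rows; each row is the pose to reach, as a shift and turn from the pose commanded when the call began, along the tool's axes at that moment; what a row does not reach only later rows make up. A row lasts 1/12 s, in which the tool goes at most 41.7 mm and 7.16 degrees, less where a joint would pass 70% of its speed; a pose out of reach is approached as far as the arm can. A call with a gripper value outside its range is refused whole. OPENING is the opening, from 0 (shut) to 1 (fully open), set as the call begins (- or left out, the last holds). The fingers move at their own pace and stop on an object; the grip force is fixed at half the most. Time passes only in rows, so rows that repeat a pose let the fingers close. It gives the time, the measured TCP pose, the force, the opening and the grip force at its end, in the units of the state.
- ctrl.get_obs(): the state, without advancing time (a new reading comes with each control period).
- imaging.camera(name): name is "side" or "top" or "wrist"; returns the picture (384x512x3 uint8, red, green, blue); there is no depth.
- imaging.camera_info(name): a dict with "K" (3x3 intrinsics, pixels), "T" (4x4, takes a point from camera to world coordinates); the wrist camera has in their place "tool_from_camera" (4x4, takes a point from camera to tool coordinates, whose origin is the TCP and whose axes are the flange's). Camera axes: x right, y up, looking along -z (the intrinsics and any distortion apply to the point x, -y, -z); pixel columns grow to the right and rows downward; lengths in m; the calibration is good to about 2 mm. A picture is of the moment at which its call begins: read the wrist's pose just before it. camera_info takes no time and is no camera call.
- workorder.hand_in(): hands the job in; it is judged then, once.
The state is a dict: "time_s": time; "q": joint angles; "dq": joint speeds; "joint_efforts": joint torques, N m; "eef_pos": TCP position; "eef_rot": TCP orientation; "wrist_force": force on the tool from outside, world axes, zero at the start; "torque": the same for the moment, N m; "opening": opening from 0.0 (shut) to 1.0 (fully open); "grasp_force": force on a finger pad.
Only numpy, scipy, OpenCV 4.12 (cv2) and the standard library are available. Lean on these libraries where they do the work, as an engineer would, in place of code of your own. Each camera call takes 0.05 s, during which the arm holds its last target. There are 200 camera calls.

TASK

Take the chip carrier (the flat plate with the upright grip) by its grip, set it on the deck of the reading stage and slide it under the keeper lips fully home into the corner, flat on the deck, its long edge flush against the long stop and its short edge flush against the short stop. Finish while still holding the grip and pushing firmly (about 5 to 15 N) against both stops at once; do not let go. Leave everything else on the bench where it is.

Things in the scene. Friction and masses are not known exactly. Their poses are not given: they have to be found in the camera images.
- carrier: Chip carrier, loose, about 0.25 kg: flat aluminium plate 90 (its x) x 76 (y) x 10 mm high; on its middle an upright grey grip rib 44 (x) x 14 (y) mm, from 10 to 54 mm above the underside, a dark chip strip on either side of it. Origin at the centre of the underside, z up. Same after a half turn: either way round will do. Starts flat on the bench; take the rib across its 14 mm.
- carrier_grip (a point): The centre of the carrier's grip rib, 32 mm above the underside (22 mm above the top of the base plate, 22 mm below the rib's top), over the plate's centre; axes as the carrier's.
- stage: Reading stage, fixed to the bench, place and yaw differ: dark steel deck 200 (its x) x 180 (y) mm, flat top 12 mm above the bench. Origin at the deck's centre, on the bench, z up. Long stop along its +y side, short stop along +x, steel keeper lips over both; -x and -y sides open. Behind the short stop a grey read head, x 101 to 141, y -50 to 70, 40 mm high. Rigid, smooth (friction 0.2).
- stop_long: Long stop on the deck, an aluminium bar 150 (x) x 14 (y) x 15 mm high along the stage's x; the inner face looks to -y. Origin at the centre of its underside, 7 mm behind the inner face. The carrier's 90 mm edge goes against it. A 5 mm thick lip lies on it and overhangs the deck by 7 mm, with 15 mm free height below (lip top 32 mm above the bench): the plate must slide in.
- stop_short: Short stop on the deck, an aluminium bar 14 (x) x 110 (y) x 15 mm high along the stage's y; the inner face looks to -x. Origin at the centre of its underside, 7 mm behind the inner face. The carrier's 76 mm edge goes against it. The same lip (7 mm overhang, 15 mm free height, top at 32 mm) lies on it. The grip rib stays clear of both lips.
- stage_corner (a point): The inner corner where the inner faces of the two stops meet, at deck height (12 mm above the bench), at x 75, y 65 mm in the stage's frame; axes as the stage's. With the carrier home, its grip rib centre is at x -45, y -38, z +32 mm from here and its x axis is parallel to the stage's x.
- reagent: Bystander: reagent bottle, 48 mm in diameter, 100 mm high, orange cap. Origin at the centre of its underside.
- blank_plate: Bystander: flat aluminium plate 90 x 76 x 10 mm like the carrier's base, without a grip. Origin at the centre of its underside.
- tip_box: Bystander: blue tip box 85 x 122 x 51 mm. Origin at the centre of its underside.
- tube_rack: Bystander: green tube rack 85 x 122 x 51 mm. Origin at the centre of its underside.
- tray: Bystander: clear open tray 110 x 150 x 50 mm. Origin at the centre of its underside.
- marker: Bystander: white marker pen lying on the bench, 14 mm thick, 125 mm long. Origin at its underside's middle.
- jar: Bystander: amber jar, 60 mm in diameter, 70 mm high. Origin at the centre of its underside.
Things that resemble listed ones, but are neither listed nor needed, are in the scene too. Leave any brown or pink look-alike of the carrier alone.

How it is judged:
On the way:
1. the carrier has been lifted off the bench in the fingers (height (world z) of carrier_grip above 0.038 m and contact force between the fingers and carrier above 1 N), for 0.1 s.
At the end, for the whole second after the job is handed in: Carrier within 2.5 mm of home along each axis, its long side within 2 degrees of the stage's, tilted under 2.6 degrees, still; held by the fingers and pressing over 2 N on the long and over 2 N on the short stop at once through the last second; no bystander moved 30 mm (contact force between carrier and stop_long above 2 N and contact force between carrier and stop_short above 2 N and contact force between the fingers and carrier above 1 N and x of carrier_grip in the frame of stage_corner between -0.0475 and -0.0425 m and y of carrier_grip in the frame of stage_corner between -0.0405 and -0.0355 m and z of carrier_grip in the frame of stage_corner between 0.0295 and 0.0345 m and angle between the x axis of carrier and the x axis of stage, either way round below 0.035 rad and angle between carrier's own z axis and vertical below 0.045 rad and linear speed of carrier below 0.02 m/s and distance of each of reagent, blank_plate, tip_box, tube_rack, tray, marker, jar from where it was at the start of the episode below 0.03 m); the arm keeps its last pose, push and grip.
It fails at once if a bystander was knocked or shifted by 30 mm or more (distance of any of reagent, blank_plate, tip_box, tube_rack, tray, marker, jar from where it was at the start of the episode above 0.03 m).
It also fails if it takes over 48 s, if anything falls off the work surface, if the arm or the gripper's body presses on something with over 40 N, if the wrist force passes 120 N, or if a joint passes its speed limit or range.

## Working session

There is one attempt and no reset: what is moved stays moved. The work goes in short steps, Python scripts to look and compute and a shell command to move; the robot and the scene stay as the last step left them, time stands still between calls to the robot, and variables do not carry over. Pictures are saved under pics/ and viewed, at most 10 in all, crops included, and the job is handed in when it is done.

```bash
mkdir -p pics
python3 - <<'E'
from bench import ctrl, imaging
import cv2,numpy as np
o=ctrl.get_obs();print(o)
for n in("top","side","wrist"):
    im=imaging.camera(n);cv2.imwrite(f"pics/{n}0.png",im[:,:,::-1]);i=imaging.camera_info(n);print(n,{k:np.round(v,4).tolist() if not isinstance(v,str) else v for k,v in i.items()})
E
```

```text
{'time_s': 0.0, 'q': array([-1.36131483e+00,  1.81546392e-01,  1.60800688e+00,  4.05951412e-05,
        1.35379464e+00, -2.06296975e-01]), 'dq': array([-0.00063694,  0.00056179,  0.00164348, -0.00044202, -0.00121062,
       -0.00216194]), 'joint_efforts': array([ 1.43520207e-03, -4.44876873e+01, -3.51332402e+01, -2.28213794e-04,
        9.07285488e-03,  2.37166898e-05]), 'eef_pos': array([ 0.23215352, -0.52543352,  0.22058171]), 'eef_rot': array([-8.77659210e-04,  9.78469274e-01,  2.06390674e-01,  1.84202561e-05]), 'wrist_force': array([-0.27664268, -0.22998759,  0.2182825 ]), 'torque': array([0.03579893, 0.01295238, 0.00367525]), 'grasp_force': 0.0, 'opening': 1.0022130938859235}
top {'K': [[405.5882, 0.0, 251.7368], [0.0, 405.5882, 187.88], [0.0, 0.0, 1.0]], 'T': [[0.1442, 0.9652, -0.218, 0.3121], [-0.9895, 0.1414, -0.0287, -0.0059], [0.0031, 0.2198, 0.9755, 1.2417], [0.0, 0.0, 0.0, 1.0]]}
side {'K': [[432.0999, 0.0, 247.9123], [0.0, 432.0999, 201.0784], [0.0, 0.0, 1.0]], 'T': [[-0.9503, 0.1898, -0.247, 0.219], [-0.3114, -0.5594, 0.7682, 1.0838], [0.0076, 0.8069, 0.5907, 0.8906], [0.0, 0.0, 0.0, 1.0]]}
wrist {'K': [[344.9692, 0.0, 256.9576], [0.0, 344.9692, 194.7086], [0.0, 0.0, 1.0]], 'tool_from_camera': [[-0.0007, 0.9637, 0.267, 0.0684], [1.0, 0.0012, -0.0017, -0.0012], [-0.002, 0.267, -0.9637, -0.1513], [0.0, 0.0, 0.0, 1.0]]}
```

View pics/top0.png

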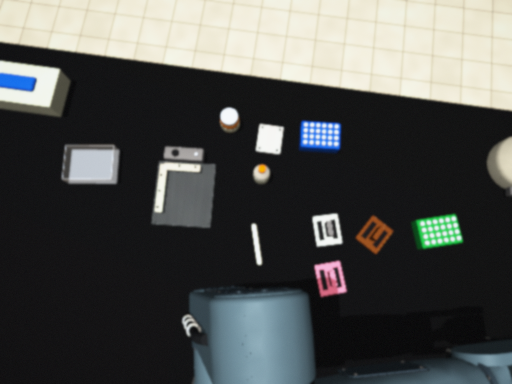

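View pics/side0.png

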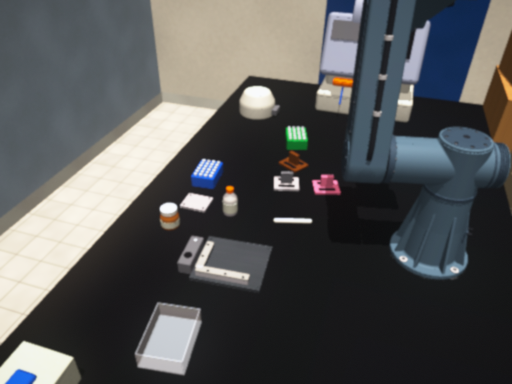

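```bash
cat > h.py <<'E'
from bench import ctrl, imaging
import cv2,numpy as np
from scipy.spatial.transform import Rotation as R
def tool():
    o=ctrl.get_obs();w,x,y,z=o['eef_rot'];T=np.eye(4);T[:3,:3]=R.from_quat([x,y,z,w]).as_matrix();T[:3,3]=o['eef_pos'];return T
def cam(n,Tt=None):
    i=imaging.camera_info(n);K=np.array(i['K'])
    T=np.array(i['T']) if 'T' in i else (tool() if Tt is None else Tt)@np.array(i['tool_from_camera'])
    return K,T
def ray(K,T,uv,z):
    d=np.linalg.inv(K)@[uv[0],uv[1],1];d=T[:3,:3]@(d*[1,-1,-1]);return T[:3,3]+d*(z-T[2,3])/d[2]
def proj(K,T,p):
    c=(np.asarray(p,float)-T[:3,3])@T[:3,:3]*[1,-1,-1];q=c@K.T;return q[...,:2]/q[...,2:]
def shift(p,Tt=None): # world target TCP -> tool shift cm
    Tt=tool() if Tt is None else Tt;return np.round((np.asarray(p)-Tt[:3,3])@Tt[:3,:3]*100,2)
def snap(n,name,box=None,s=1):
    T=tool();im=imaging.camera(n)[:,:,::-1].copy();cv2.imwrite(f"pics/{name}_raw.png",im);np.save(f"pics/{name}_T.npy",T)
    if box: im=im[box[1]:box[3],box[0]:box[2]]
    cv2.imwrite(f"pics/{name}.png",cv2.resize(im,None,fx=s,fy=s,interpolation=cv2.INTER_CUBIC))
E
python3 - <<'E'
from h import *
im=cv2.imread('pics/top0.png')
a=cv2.resize(im[140:240,140:230],None,fx=6,fy=6,interpolation=2)[:, :540]
cv2.imwrite('pics/c1.png',a)
K,T=cam('top')
for n,uv,z in[('carrier',(327,230),.01),('pink',(330,279),.01),('brown',(374,234),.01),('marker',(256,243),.014),('reag',(261,168),.1),('deckBL',(152,226),.012),('deckBR',(211,228),.012),('deckTR',(215,165),.012),('tray',(90,164),.05),('blank',(270,139),.01)]:print(n,ray(K,T,uv,z).round(3))
print(tool().round(3),shift([ray(K,T,(327,230),.01)[0],ray(K,T,(327,230),.01)[1],.22]))
E
```

```text
carrier [ 0.491 -0.215  0.01 ]
pink [ 0.347 -0.239  0.01 ]
brown [ 0.499 -0.358  0.01 ]
marker [ 0.42  -0.007  0.014]
reag [0.63 0.01 0.1 ]
deckBL [0.425 0.313 0.012]
deckBR [0.445 0.135 0.012]
deckTR [0.643 0.155 0.012]
tray [0.581 0.528 0.05 ]
blank [ 0.755 -0.004  0.01 ]
[[ 0.915  0.404 -0.     0.232]
 [ 0.404 -0.915  0.001 -0.526]
 [ 0.    -0.001 -1.     0.221]
 [ 0.     0.     0.     1.   ]] [ 36.17 -17.95   0.11]
```

View pics/c1.png

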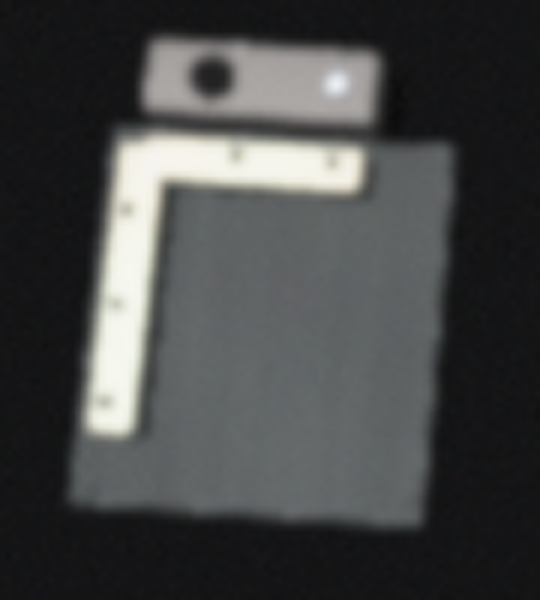

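```bash
python3 -m pendant '[[36,-18,0,24],[36,-18,0,24],[36,-18,0,24],[36,-18,0,24],[36,-18,0,24],[36,-18,0,24],[36,-18,0,24],[36,-18,0,24],[36,-18,0,24],[36,-18,0,24],[36,-18,0,24],[36,-18,0,24]]' 1
python3 - <<'E'
from h import *
snap('wrist','w1',None,1.5);print(ctrl.get_obs()['q'].round(2))
E
```

```text
time_s: 1.15
eef_pos: [0.4895, -0.2143, 0.2211]
eef_rot: [-0.0, 1.0, 0.0, -0.0]
wrist_force: [-0.2, -0.9, -0.4]
opening: 1.004
grasp_force: 0.0
[-0.64  0.09  1.71 -0.    1.34  0.94]
```

View pics/w1.png

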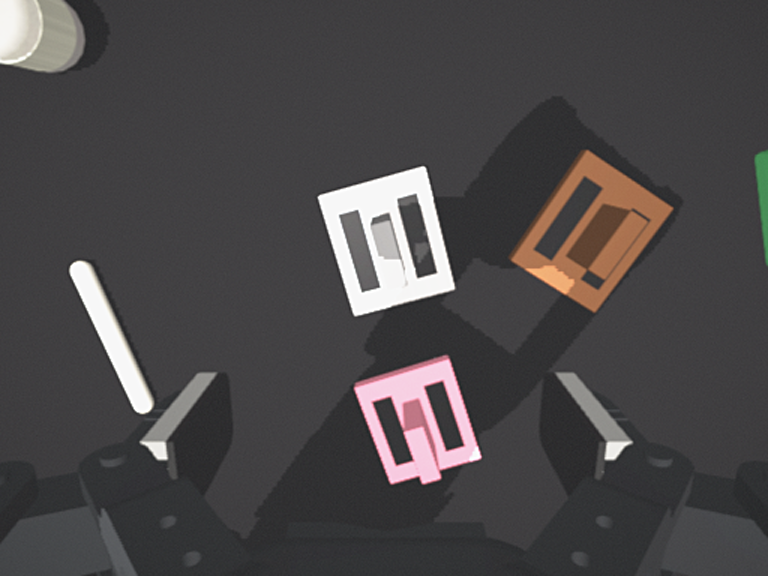

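The wrist picture (1.5x scale) shows the white carrier with base corners at (318,196), (426,167), (455,290), (355,316). Pink and brown look-alikes are nearby, and the marker is on the left.

Run:
```python
from h import *
im=cv2.imread('pics/w1_raw.png');Tt=np.load('pics/w1_T.npy');K,T=cam('wrist',Tt)
g=im.min(axis=2);m=((g>150)*255).astype(np.uint8);m[:100]=0;m[215:]=0;m[:,:200]=0;m[:,312:]=0
c=max(cv2.findContours(m,0,2)[0],key=cv2.contourArea)
p=np.array([ray(K,T,q,.010)[:2] for q in c[:,0,:]])
r=cv2.minAreaRect((p*1000).astype(np.float32));print(r,cv2.boxPoints(r)/1000)
m=np.array([ray(K,T,np.array(q)/1.5,.01) for q in[(318,196),(426,167),(455,290),(355,316)]]).round(4)
print(m,m.mean(0),np.linalg.norm(m-np.roll(m,1,0),axis=1))
e=m[0]-m[3]+m[1]-m[2];print('yaw',np.degrees(np.arctan2(e[1],e[0])))
print(shift(np.r_[m.mean(0)[:2],.22],Tt), m[:,:2])
```

```text
((492.873291015625, -214.91793823242188), (91.03622436523438, 77.01947784423828), 15.266594886779785) [[ 0.43882143 -0.18975256]
 [ 0.45910147 -0.26405412]
 [ 0.5469252  -0.2400833 ]
 [ 0.5266451  -0.16578177]]
[[ 0.5259 -0.1668  0.01  ]
 [ 0.5454 -0.2411  0.01  ]
 [ 0.4586 -0.264   0.01  ]
 [ 0.4388 -0.191   0.01  ]] [ 0.492175 -0.215725  0.01    ] [0.09039939 0.07681627 0.08976998 0.07563756]
yaw 15.154707547823737
[0.27 0.15 0.11] [[ 0.5259 -0.1668]
 [ 0.5454 -0.2411]
 [ 0.4586 -0.264 ]
 [ 0.4388 -0.191 ]]
```

```bash
python3 -m pendant '[[0.3,0.1,5,-15],[0.3,0.1,8,-15],[0.3,0.1,11,-15],[0.3,0.1,14,-15],[0.3,0.1,16,-15],[0.3,0.1,17.5,-15],[0.3,0.1,18.3,-15],[0.3,0.1,18.5,-15],[0.3,0.1,18.5,-15]]' 1
python3 - <<'E'
from h import *
snap('wrist','w2',None,1.5)
E
```

```text
time_s: 1.95
eef_pos: [0.4914, -0.2178, 0.0364]
eef_rot: [-0.0, 0.992, 0.128, -0.0]
wrist_force: [0.5, 0.0, 0.0]
opening: 1.001
grasp_force: 0.0
```

View pics/w2.png

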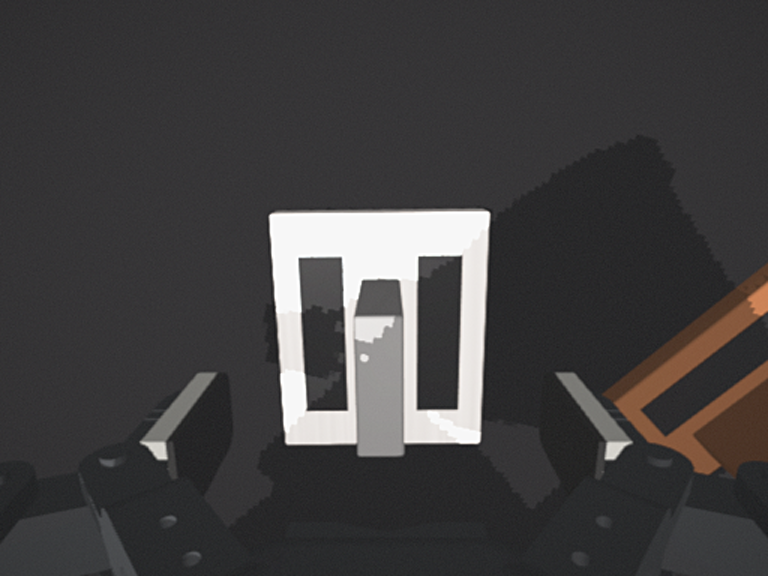

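The rib, at column 380, lies midway between the pads and is square to them. Closing now.

```bash
python3 -m pendant '[[0,0,0.1,0],[0,0,0.1,0],[0,0,0.1,0],[0,0,0.1,0],[0,0,0.1,0],[0,0,0.1,0],[0,0,0.1,0],[0,0,0.1,0],[0,0,0.1,0],[0,0,0.1,0]]' 0
python3 -m pendant '[[0,0,-1.5,0],[0,0,-4,0],[0,0,-7,0],[0,0,-10,0],[0,0,-13,0],[0,0,-15,0],[0,0,-15,0]]'
python3 - <<'E'
from h import *
T=tool();print(T.round(4));K,C=cam('top')
f=lambda u,z:ray(K,C,140+np.array(u)/6,z)[:2]
# crop points: deck BL,BR,TR ; lip inner corner, lip long end outer, lip short end
d=[f(u,.012) for u in[(68,505),(423,525),(457,147)]];print(np.round(d,4))
l=[f(u,.032) for u in[(118,133),(84,434),(367,148),(165,181),(135,436),(362,192)]];print(np.round(l,4))
e=d[2]-d[1];print(np.degrees(np.arctan2(e[1],e[0])));e=l[0]-l[1];print(np.degrees(np.arctan2(e[1],e[0])));e=l[0]-l[2];print(np.degrees(np.arctan2(-e[0],e[1])))
E
```

```text
time_s: 2.83
eef_pos: [0.4922, -0.2171, 0.036]
eef_rot: [0.0, 0.992, 0.129, 0.0]
wrist_force: [-0.8, 1.4, 5.7]
opening: 0.145
grasp_force: 60.5
time_s: 3.42
eef_pos: [0.4941, -0.2184, 0.1899]
eef_rot: [0.003, 0.992, 0.129, 0.003]
wrist_force: [0.6, -0.5, -2.2]
opening: 0.14
grasp_force: 59.6
[[ 0.9667  0.256   0.0063  0.4941]
 [ 0.256  -0.9667 -0.0046 -0.2184]
 [ 0.0049  0.006  -1.      0.1899]
 [ 0.      0.      0.      1.    ]]
[[0.4306 0.3164]
 [0.4466 0.1365]
 [0.6454 0.152 ]]
[[0.6219 0.3238]
 [0.465  0.3103]
 [0.6327 0.1952]
 [0.6002 0.295 ]
 [0.4677 0.2848]
 [0.6092 0.1938]]
4.441450018129159
4.934288459958399
4.767424286539997
```

```bash
python3 -m pendant '[[1,-3,0,2],[2.4,-7,0,4],[3.8,-11,0,6],[5.2,-15,0,8],[6.6,-19,0,10],[8,-23,0,10],[9.4,-27,0,10],[10.8,-31,0,10],[12.2,-35,0,10],[13.4,-38.5,0,10],[14.2,-40.5,0,10],[14.6,-41.5,0,10]]'
python3 -m pendant '[[0,0,2,0],[0,0,4,0],[0,0,6,0],[0,0,7,0],[0,0,7,0],[0,0,7,0]]'
python3 - <<'E'
from h import *
snap('wrist','w3',None,1.5);print(tool().round(4))
E
```

```text
time_s: 4.42
eef_pos: [0.5252, 0.2248, 0.1829]
eef_rot: [-0.0, 0.999, 0.044, -0.002]
wrist_force: [0.3, -1.0, -2.5]
opening: 0.137
grasp_force: 59.7
time_s: 4.92
eef_pos: [0.5262, 0.2209, 0.1144]
eef_rot: [0.0, 0.999, 0.042, -0.001]
wrist_force: [-0.3, -0.0, -2.0]
opening: 0.143
grasp_force: 59.6
[[ 9.965e-01  8.340e-02  1.000e-04  5.272e-01]
 [ 8.340e-02 -9.965e-01 -1.000e-04  2.212e-01]
 [ 1.000e-04  1.000e-04 -1.000e+00  1.157e-01]
 [ 0.000e+00  0.000e+00  0.000e+00  1.000e+00]]
```

View pics/w3.png

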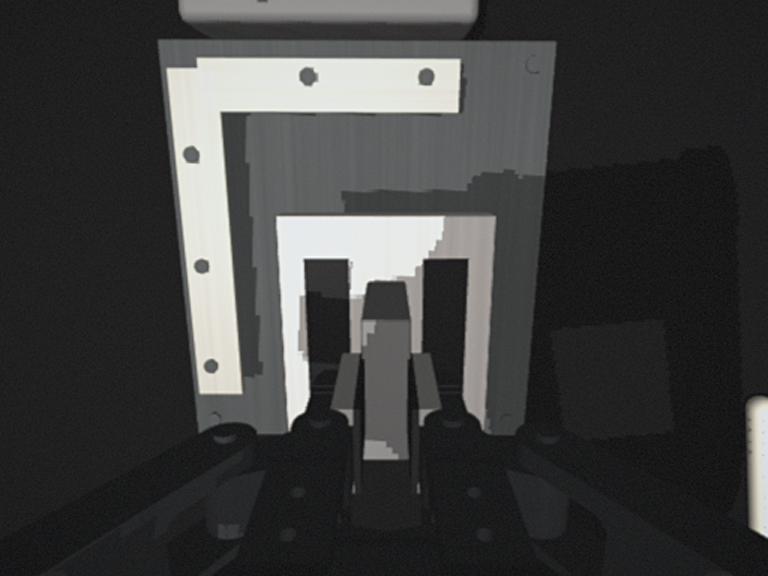

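The picture shows the lips' inner corner at (221,112), the short lip's edge running to (460,112), the long lip's edge running to (242,393), and the held plate's front edge from (277,216) to (495,216).

Run:
```python
from h import *
Tt=np.load('pics/w3_T.npy');K,T=cam('wrist',Tt)
f=lambda u,z:ray(K,T,np.array(u)/1.5,z)
i,s,l=f((221,112),.032),f((460,112),.032),f((242,393),.032)
print(i,s,l);ang=lambda v:np.degrees(np.arctan2(v[1],v[0]))
a=(ang(i-l),ang(i-s)-90);print('stage yaw',a,'len',np.linalg.norm(i-l),np.linalg.norm(i-s))
d=[f(u,.012) for u in[(160,41),(555,41),(530,400)]];print('deck',d,np.linalg.norm(d[0]-d[1]),ang(d[0]-d[1])-90)
A,B=f((277,216),.0897),f((495,216),.0897);print('plate',A,B,np.linalg.norm(A-B),ang(A-B)-90)
y=np.radians(np.mean(a));R2=np.array([[np.cos(y),-np.sin(y)],[np.sin(y),np.cos(y)]])
c=i[:2]+R2@[.007,.007]; ctr=c-R2@[.075,.065]
print('corner',c,'ctr',ctr,'tool yaw',ang(Tt[:2,0]))
h=c+R2@[-.045,-.038];pc=(A+B)[:2]/2-R2@[.045,0];print('home',h,'plate c',pc,'remaining in stage', R2.T@(h-pc), 'tcp->',R2.T@(h-Tt[:2,3]))
print('tool', shift(np.r_[h,.05],Tt))
```

```text
[0.60299038 0.29865905 0.032     ] [0.61145028 0.19693918 0.032     ] [0.47165208 0.28860501 0.032     ]
stage yaw (np.float64(4.3774944198042745), np.float64(4.7542733374084065)) len 0.1317225547633811 0.10207106299594541
deck [array([0.63168039, 0.33183558, 0.012     ]), array([0.64639918, 0.15545964, 0.012     ]), array([0.4696906 , 0.13866647, 0.012     ])] 0.17698902546471995 4.770348488229402
plate [0.5689004  0.26239374 0.0897    ] [0.57499351 0.18873198 0.0897    ] 0.07391333636461264 4.728592237453967
corner [0.60941092 0.30619407] ctr [0.53982329 0.23542995] tool yaw 4.784386466152134
home [0.56757874 0.26473242] plate c [0.52708976 0.22198062] remaining in stage [0.04376375 0.03939299] tcp-> [0.04474847 0.0404045 ]
tool [ 4.51 -4.03  6.43]
```

```bash
python3 -m pendant '[[0,0,2.5,0],[0,0,4.5,0],[0,0,5.8,0],[0,0,6.2,0],[0,0,6.4,0],[0,0,6.4,0],[0,0,6.4,0]]'
python3 -m pendant '[[0,0,0.1,0],[0,0,0.2,0],[0,0,0.3,0],[0,0,0.3,0],[0,0,0.3,0]]'
```

```text
time_s: 5.55
eef_pos: [0.5279, 0.2218, 0.0528]
eef_rot: [-0.0, 0.999, 0.042, 0.001]
wrist_force: [0.2, -1.3, -2.6]
opening: 0.138
grasp_force: 59.6
time_s: 5.97
eef_pos: [0.5268, 0.2216, 0.0485]
eef_rot: [-0.0, 0.999, 0.042, -0.0]
wrist_force: [-0.1, -0.4, -3.9]
opening: 0.138
grasp_force: 59.6
```

```bash
python3 -m pendant '[[0,0,0.05,0],[0,0,0.05,0],[0,0,0.05,0],[0,0,0.05,0]]'
python3 -m pendant '[[0,0,0.05,0],[0,0,0.05,0],[0,0,0.05,0],[0,0,0.05,0]]'
```

```text
time_s: 6.3
eef_pos: [0.5269, 0.2216, 0.048]
eef_rot: [0.0, 0.999, 0.042, 0.0]
wrist_force: [-1.3, -0.0, -1.8]
opening: 0.139
grasp_force: 59.7
time_s: 6.63
eef_pos: [0.5273, 0.2217, 0.048]
eef_rot: [-0.0, 0.999, 0.042, 0.0]
wrist_force: [-0.0, 0.5, 3.1]
opening: 0.137
grasp_force: 60.2
```

Deck contact at z = 0.048, as expected. Sliding towards the corner.

```bash
python3 -m pendant '[[0.5,-0.5,0,0],[1.2,-1.1,0,0],[1.9,-1.7,0,0],[2.6,-2.3,0,0],[3.2,-2.8,0,0],[3.6,-3.2,0,0],[3.9,-3.5,0,0],[4,-3.6,0,0],[4,-3.6,0,0],[4,-3.6,0,0]]'
python3 -m pendant '[[0.05,0,0,0],[0.1,0,0,0],[0.15,0,0,0],[0.2,0,0,0],[0.2,0,0,0],[0.2,0,0,0]]'
python3 - <<'E'
from h import *
t=tool();print(t.round(4));print(shift([.56757874,.26473242,.048]), t[:3,:3].T@ctrl.get_obs()['wrist_force'])
E
```

```text
time_s: 7.47
eef_pos: [0.5649, 0.2618, 0.048]
eef_rot: [-0.0, 0.999, 0.042, 0.001]
wrist_force: [1.3, 0.9, 5.0]
opening: 0.137
grasp_force: 60.6
time_s: 7.97
eef_pos: [0.566, 0.2615, 0.048]
eef_rot: [-0.0, 0.999, 0.042, 0.0]
wrist_force: [-2.0, 0.4, 7.0]
opening: 0.14
grasp_force: 60.8
[[ 9.964e-01  8.430e-02  4.000e-04  5.660e-01]
 [ 8.430e-02 -9.964e-01  4.000e-04  2.615e-01]
 [ 5.000e-04 -4.000e-04 -1.000e+00  4.800e-02]
 [ 0.000e+00  0.000e+00  0.000e+00  1.000e+00]]
[ 0.18 -0.3  -0.  ] [-1.94389608 -0.61866642 -6.99833976]
```

```bash
python3 -m pendant '[[0.05,-0.05,-0.02,0],[0.1,-0.1,-0.02,0],[0.1,-0.15,-0.02,0],[0.1,-0.2,-0.02,0],[0.1,-0.2,-0.02,0],[0.1,-0.2,-0.02,0]]'
python3 -m pendant '[[0.05,-0.05,0,0],[0.1,-0.1,0,0],[0.1,-0.1,0,0],[0.1,-0.1,0,0],[0.1,-0.1,0,0]]'
```

```text
time_s: 8.47
eef_pos: [0.5668, 0.2632, 0.048]
eef_rot: [0.0, 0.999, 0.042, 0.0]
wrist_force: [-0.9, -1.1, 6.1]
opening: 0.139
grasp_force: 60.8
time_s: 8.88
eef_pos: [0.5669, 0.264, 0.048]
eef_rot: [0.0, 0.999, 0.042, -0.001]
wrist_force: [-3.9, -3.0, 9.0]
opening: 0.146
grasp_force: 61.1
```

```bash
python3 -m pendant '[[0.05,-0.05,-0.02,0],[0.1,-0.1,-0.02,0],[0.1,-0.1,-0.02,0],[0.1,-0.1,-0.02,0],[0.1,-0.1,-0.02,0]]'
python3 -m pendant '[[0.05,-0.05,0,0],[0.1,-0.1,0,0],[0.1,-0.1,0,0],[0.1,-0.1,0,0],[0.1,-0.1,0,0]]'
```

```text
time_s: 9.3
eef_pos: [0.5668, 0.2647, 0.048]
eef_rot: [0.001, 0.999, 0.042, -0.002]
wrist_force: [-8.2, -3.8, 11.6]
opening: 0.137
grasp_force: 61.4
time_s: 9.72
eef_pos: [0.5669, 0.2647, 0.048]
eef_rot: [0.002, 0.999, 0.042, -0.003]
wrist_force: [-10.7, -8.6, 15.6]
opening: 0.142
grasp_force: 61.9
```

```bash
python3 -m pendant '[[0,-0.05,-0.05,0],[0,-0.05,-0.05,0],[0,-0.05,-0.05,0],[0,-0.05,-0.05,0],[0,-0.05,-0.05,0],[0,-0.05,-0.05,0]]'
python3 - <<'E'
from h import *
snap('wrist','w4',None,1.5);t=tool();print(t.round(4),t[:3,:3].T@ctrl.get_obs()['wrist_force'])
E
```

```text
time_s: 10.22
eef_pos: [0.5668, 0.2648, 0.048]
eef_rot: [0.002, 0.999, 0.042, -0.003]
wrist_force: [-9.6, -8.7, 13.5]
opening: 0.144
grasp_force: 61.5
[[ 0.9964  0.0842 -0.0063  0.5668]
 [ 0.0842 -0.9964 -0.0042  0.2648]
 [-0.0066  0.0037 -1.      0.048 ]
 [ 0.      0.      0.      1.    ]] [-10.26792744   9.32277966 -12.7509758 ]
```

View pics/w4.png

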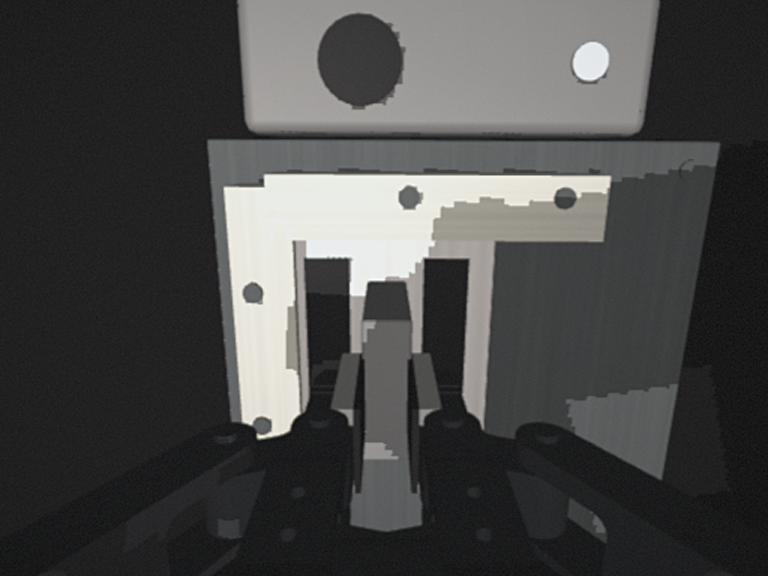

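The plate sits under both lips: the short lip's edge is at row 241, the long lip's at column 295, and the plate's edges run parallel to them. The TCP is within 1 mm of the predicted home. I'll hold briefly to check it is steady, then hand in.

```bash
python3 -m pendant '[[0,0,0,0],[0,0,0,0],[0,0,0,0],[0,0,0,0],[0,0,0,0],[0,0,0,0]]' && python3 -c "
from bench import workorder;print(workorder.hand_in())"
```

```text
time_s: 10.77
eef_pos: [0.5669, 0.2648, 0.048]
eef_rot: [0.002, 0.999, 0.042, -0.003]
wrist_force: [-10.5, -10.1, 13.3]
opening: 0.141
grasp_force: 61.5
the job is handed in; nothing more can be done
None
```

I handed the job in at about 10.8 s with the carrier under both lips and stalled against both stops, still gripped and pushing about 10 N on each, and within about 1 mm of the home position I measured; the hand-in returned no verdict.

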